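# Fit the keyed shaft into the mixer drive

## Robot

A 6-joint arm with a two-finger parallel gripper is mounted at the origin on a cart in front of the work surface, level with it; the furniture and walls round the work are solid. World frame = base frame: x ahead of the robot, y to its left, z up, the work surface at z = 0. Lengths are in mm, angles in rad, forces in N, time in s.
With the tool pointing down it reaches from about 375 to 900 mm from the base axis. Payload 3.1 kg.
Tool frame: the origin (TCP) lies midway between the tips of the shut fingers; the grasp point (between the pads) lies 19 mm behind it (r.tcp_to_grasp is the z of the grasp point in the tool frame, in mm); z points along the fingers, y is the line along which they close (so a half turn about z gives the same grasp; the last joint's range is limited). The gripper opens to 85 mm and grips with 20 to 120 N. Pads are 22 mm wide; open, the fingers measure 114 mm over their backs; the gripper's body (76 mm by 85 mm) begins 54 mm behind the grasp point. The pads swing forward as they close: fully open they stand 13 mm farther back than shut.
Start: joints at [-1.478, 0.527, 1.433, -0, 1.181, -0.178], TCP at [167.213, -602.193, 231.31] pointing down, gripper open.
Joint ranges: [-3.08, 3.08], [-0.75, 2.2], [0.22, 2.44], [-1.43, 4.57], [0, 2.65], [-2.85, 2.85]. Speed limits (rad/s): [2.79, 2.79, 3.14, 3.14, 3.14, 3.14].

## Interface

Orientations are given as a unit quaternion [x, y, z, w].
In Python, from cell import sensors, eyes, workorder, r gives the robot as it stands.
- The arm moves only by the tool carry_out, never from a script. Its argument "motion" is a list that holds one entry, the list of rows, each a list of 7 numbers: the shift along the tool's x, y, z in cm, then the turn, a rotation vector about the tool's x, y, z in rad, then the finger opening in cm, from 0 to 8.54. A call has 1 to 5 rows; each row shifts and turns the commanded pose from where the row before left it, along the tool's axes as they then stand; what a row does not reach is not made up. A row lasts 1/8 s, in which the tool goes at most 62.5 mm and 10.7 degrees, less where a joint would pass 70% of its speed; a pose out of reach is approached as far as the arm can. A call with a gripper value outside its range is refused whole. The fingers move at their own pace and stop on an object; "force" is the grip in N (left out, the last holds). Time passes only in rows, so rows that do not move let the fingers close. It gives the time, the measured TCP pose, the force, the opening and the grip force at its end, in the units of the state.
- sensors.sense(): the state, without advancing time (a new reading comes with each control period).
- eyes.read_camera(name): name is "scene" or "top" or "wrist"; returns (picture, depth): 400x640x3 uint8, red, green, blue; 400x640 float32, mm along the optical axis (not along the pixel's ray), 0 where there is no reading.
- eyes.calibration(name): a dict with "camera_matrix" (3x3 intrinsics, pixels), "extrinsics" (4x4, takes a point from camera to world coordinates). Camera axes: x right, y down, z forward; pixel columns grow to the right and rows downward; lengths in mm; the calibration is good to about 2 mm. The wrist camera is an equidistant fisheye: a pixel r from the principal point sees the ray r / f radians off the axis. A picture is of the moment at which its call begins: read the wrist's pose just before it. calibration takes no time and is no camera call; for the wrist camera it gives the pose at the moment of the call.
- workorder.job_done(): hands the job in; it is judged then, once.
The state is a dict: "t": time; "joints": joint angles; "joint_velocities": joint speeds; "joint_efforts": joint torques, N m; "position": TCP position; "orientation": TCP orientation; "force": force on the tool from outside, world axes, zero at the start; "torque": the same for the moment, N m; "opening": opening from 0.0 (shut) to 1.0 (fully open); "gripper_force": force on a finger pad.
Only numpy, scipy, OpenCV 4.12 (cv2) and the standard library are available. Lean on these libraries where they do the work, as an engineer would, in place of code of your own. Each camera call takes 0.05 s, during which the arm holds its last target. There are 200 camera calls.

## Task

Slide the round drive base across the desk, without lifting it, until it sits snugly in the V-shaped metal stop. Then lift the keyed shaft out of its sleeve by the black grip, put its nose into the bore of the pulley hub on the base and turn it until the key slips into the keyway, then push it down against the spring in the bore until its collar sits flush on the hub. Finish while still gripping the shaft and pressing it fully home (do not let go), with the base still in the stop, and leave the bottle, the timer and the carton where they stand.

Things in the scene. Friction and masses are not known exactly. Their poses are not given: they have to be found in the camera images.
- base: Loose grey round drive base, 110 mm in diameter, 36 mm high, about 0.8 kg, on the desk. A steel toothed pulley hub 48 mm in diameter (54 over two thin flanges) rises from its middle to 72 mm above the desk. Origin: centre of the underside. z up; +x is the direction in which the keyway leaves the bore.
- hub_mouth (a point): Centre of the bore at the hub's flat top face, on the base's axis, 72 mm above its underside; axes as the base. The bore is 18 mm in diameter, bevelled 2 mm at the mouth. The keyway on +x is 7 mm wide, reaches 15.5 mm from the axis, is open at the top and runs the full depth of the bore.
- ejector (a joint): Spring ejector in the bore. At 0 its top is 36 mm below the hub's face; positive (m) is pressed down, 0.008 with the shaft home. It resists with 2.5 N at 0, rising to 6.5 N at 0.008, and lifts a shaft that is let go.
- stop: Fixed aluminium V-shaped stop: two walls 104 x 10 x 24 mm high at right angles, open towards the robot (its -x). Origin: on the desk, the point where the centre of the base's underside lies when the base touches both walls. Its +x points into the V, the direction in which to push.
- shaft_grip (a point): Centre of the shaft's black grip, a flat paddle 26 (x) by 14 (y) by 46 mm high: hold it across y. The shaft is loose, 0.12 kg, 96 mm long, upright, grip on top; z up, +x the key's side. Under the grip is a steel collar 40 mm across, 6 mm thick; its underside is 29 mm below this point and rests on the sleeve; a pointer tab on it shows the key's side, to 26.5 mm from the axis.
- shaft_tip (a point): Centre of the shaft's lower end face, 73 mm below shaft_grip, 44 mm below the collar's underside; axes as shaft_grip. The shaft is 16 mm in diameter with a bevelled nose. The key, 5 mm wide, stands out on +x to 13 mm from the axis, from 12 to 32 mm above this point: the nose is 12 mm in the bore when the key meets the hub. Home, this point is 44 mm below hub_mouth.
- stand_top (a point): Centre of the top of the fixed grey plastic sleeve that holds the shaft, 50 mm above the desk; the sleeve is 52 mm in diameter (foot 68 mm), its hole 30 mm, open to the desk.
- amber_bottle: Bystander: brown screw-cap bottle, 48 mm in diameter, 102 mm high; origin at the centre of its underside.
- timer: Bystander: small white countdown timer, 47 x 62 x 52 mm high; origin at the centre of its underside.
- slide_carton: Bystander: small carton, 30 x 80 x 28 mm high; origin at the centre of its underside.
Mind the look-alikes: they are no part of the job. Several things have the shape of the stop; the one meant has the colours described above.

How it is judged:
By the outcome, as a careful person would: the job done as asked, in the order asked, and still so for the second after the job is handed in, while the arm keeps its last pose, push and grip.
It also fails if it takes over 64 s, if anything falls off the work surface, if the arm or the gripper's body presses on something with over 40 N, if the wrist force passes 120 N, or if a joint passes its speed limit or range.

## Working session

There is one attempt and no reset: what is moved stays moved. The work goes in short steps, Python scripts to look and compute and a tool call to move; the robot and the scene stay as the last step left them, time stands still between calls to the robot, and variables do not carry over. Pictures are saved under pics/ and viewed, at most 10 in all, crops included, and the job is handed in when it is done.

Besides the shell and the picture viewer there is one more tool, called after "Emit:" by a JSON object that holds its "op" and its "data", one argument or row to a line. carry_out: Moves the arm, as the interface text tells. Its arguments: {"type":"object","properties":{"motion":{"type":"array"},"force":{"type":"number"}},"required":["motion"]}

```bash
mkdir -p pics; ls; cat > h.py <<'E'
import numpy as np, cv2
from cell import sensors, eyes, workorder, r
def grab(n):
    c=eyes.calibration(n); p,d=eyes.read_camera(n); return p,d,np.array(c["camera_matrix"]),np.array(c["extrinsics"])
def cloud(d,K,E):
    v,u=np.mgrid[:d.shape[0],:d.shape[1]]
    P=np.stack([(u-K[0,2])/K[0,0]*d,(v-K[1,2])/K[1,1]*d,d],-1)
    W=P@E[:3,:3].T+E[:3,3]; W[d<=0]=np.nan; return W
E
python3 - <<'E'
from h import *
for n in("top","scene"):
    p,d,K,E=grab(n); cv2.imwrite(f"pics/{n}0.png",cv2.resize(p[:,:,::-1],None,fx=1.25,fy=1.25)); np.savez(f"{n}0.npz",p=p,d=d,K=K,E=E)
    print(n,K.tolist(),E.round(3).tolist())
print(sensors.sense(), r.tcp_to_grasp)
E
```

```text
pics
top [[371.2465230908721, 0.0, 321.29898676891605], [0.0, 371.2465230908721, 196.78896294908634], [0.0, 0.0, 1.0]] [[0.019, -0.997, 0.077, 472.162], [-1.0, -0.018, 0.007, 17.925], [-0.005, -0.077, -0.997, 1051.712], [0.0, 0.0, 0.0, 1.0]]
scene [[366.32365275878544, 0.0, 319.1875260689504], [0.0, 366.32365275878544, 206.00613463857982], [0.0, 0.0, 1.0]] [[-0.894, -0.347, 0.284, 271.914], [-0.448, 0.711, -0.542, 546.827], [-0.014, -0.612, -0.791, 820.312], [0.0, 0.0, 0.0, 1.0]]
{'t': 0.1, 'joints': array([-1.47852834e+00,  5.28400087e-01,  1.43377011e+00, -1.64834396e-05,
        1.18138903e+00, -1.78500982e-01]), 'joint_velocities': array([-0.00147145, -0.00262986, -0.00245934,  0.00107265, -0.00051578,
       -0.00079271]), 'joint_efforts': array([-5.13406085e-04, -4.43303561e+01, -1.78586411e+01, -1.87210640e-04,
        3.87704626e-03, -1.54771999e-05]), 'position': array([ 167.13382005, -601.57522791,  230.41623933]), 'orientation': array([ 9.90848608e-01,  1.34974330e-01,  3.47682325e-05, -9.82701902e-04]), 'force': array([ 0.1812792 , -0.13414499, -0.37645216]), 'torque': array([ 0.03787048, -0.02650603, -0.01707494]), 'gripper_force': 0.0, 'opening': 1.002215482601041} -18.700000000000003
```

View pics/top0.png

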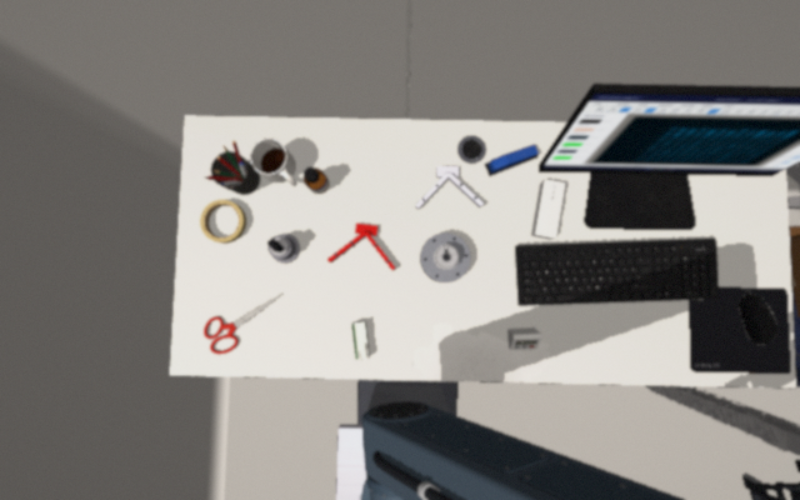

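View pics/scene0.png

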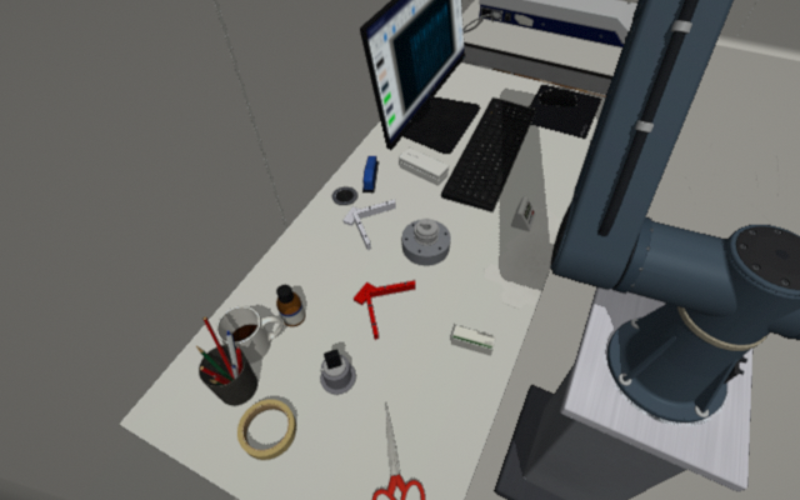

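Top view (800 px): the V-shaped candidates are the silver V at (450,185) and the red V at (365,240), and I choose the silver one. The base is at (447,256) and the only one. The shaft and sleeve are at (283,246), with the cup at (270,158) and the dark round thing at (471,149) as unlikely look-alikes. The bottle is at (316,179), the carton at (361,338) and the timer at (524,340).

```bash
cat > m.py <<'E'
from h import *
from scipy.optimize import least_squares
f=np.load("top0.npz"); W=cloud(f["d"].astype(float),f["K"],f["E"]); p=f["p"]
def at(u,v): return W[int(v/1.25),int(u/1.25)].round(1)
for n,u,v in[("desk",400,300),("base",425,250),("hub",447,245),("stop",430,192),("shaft",277,243),("bottle",316,175),("timer",524,335),("carton",358,338),("wht",550,207),("red",350,250),("dark",471,149)]: print(n,at(u,v))
def reg(u0,v0,u1,v1,z0,z1):
    s=W[int(v0/1.25):int(v1/1.25),int(u0/1.25):int(u1/1.25)].reshape(-1,3); return s[(s[:,2]>z0)&(s[:,2]<z1)]
for n,a in[("basering",(405,220,490,295,28,45)),("hub",(405,220,490,295,60,85)),("stop",(410,155,492,212,14,40)),("grip",(255,225,310,270,85,140)),("collar",(255,225,310,270,48,70)),("timer",(500,320,550,355,30,70)),("bottle",(295,160,335,200,30,130)),("carton",(345,310,380,365,15,45)),("sleeve",(255,225,310,270,40,140))]:
    s=reg(*a); 
    if len(s): print(n,len(s),s.mean(0).round(1),((s.min(0)+s.max(0))/2).round(1),(np.ptp(s,axis=0)).round(1))
np.save("stop.npy",reg(410,155,492,212,12,40))
E
python3 m.py; python3 - <<'E'
import numpy as np,cv2
s=np.load("stop.npy"); print(s[:, :].round(0).astype(int)[::6].tolist())
a=np.load("top0.npz")["p"][:,:,::-1];b=np.load("scene0.npz")["p"][:,:,::-1]
z=lambda i,u,v,w,h:cv2.resize(i[v:v+h,u:u+w],(400,300),interpolation=cv2.INTER_CUBIC)
cv2.imwrite("pics/c1.png",np.vstack([np.hstack([z(a,325,120,80,120),z(a,200,170,60,45)]),np.hstack([z(b,310,165,60,45),z(b,240,265,60,45)])]))
E
```

```text
desk [431.5  26.6  -0.6]
base [542.8 -26.4  37.3]
hub [551.9 -69.8  70.7]
stop [675.6 -36.2  25.8]
shaft [548.5 283.8  97.4]
bottle [689.6 206.7 105.5]
timer [ 364.5 -238.5   51.5]
carton [349.2 117.7  25.1]
wht [ 643.9 -299.3   40.5]
red [542.2 142.2   1. ]
dark [ 780.6 -128.     3.3]
basering 961 [528.  -70.   37.1] [528.8 -70.9  36.2] [107.3 109.7  15.2]
hub 283 [528.6 -70.1  70.5] [529.8 -70.7  68.8] [51.  53.3 17.1]
stop 341 [688.1 -81.9  23.4] [693.4 -88.8  23.8] [108.1 165.9  19.6]
grip 67 [544.6 287.4 100.1] [544.4 288.8  96.5] [23.4 24.5 19.4]
collar 201 [544.2 285.4  54.5] [544.4 288.7  58.1] [49.3 49.2 20. ]
timer 255 [ 359.9 -243.4   45.7] [ 358.5 -245.    42.9] [30.9 62.  25.2]
bottle 305 [688.2 213.6  77.7] [692.6 226.6  69.3] [45.3 65.7 76.4]
carton 349 [344.9 111.5  28.8] [344.4 112.2  25. ] [81.1 40.5 19.8]
sleeve 302 [543.6 284.8  64.9] [544.4 288.5  73.2] [49.3 49.7 65.8]
[[747, -169, 32], [740, -98, 13], [736, -62, 14], [736, -93, 14], [733, -59, 13], [733, -78, 16], [729, -53, 18], [730, -79, 14], [727, -53, 13], [727, -73, 14], [727, -93, 17], [725, -70, 13], [7
[... 211 characters left out ...]
 -86, 25], [701, -58, 26], [702, -89, 24], [699, -55, 25], [699, -92, 28], [696, -53, 24], [697, -92, 21], [693, -47, 27], [696, -93, 13], [695, -109, 22], [693, -59, 13], [691, -109, 25], [687, -53, 27], [689, -112, 24], [685, -50, 22], [686, -115, 24], [681, -47, 28], [682, -117, 27], [678, -44, 28], [679, -120, 28], [675, -39, 27], [677, -120, 23], [672, -36, 28], [674, -123, 27], [670, -33, 26], [672, -126, 23], [668, -31, 22], [668, -128, 28], [665, -31, 23], [665, -134, 29], [661, -28, 25], [664, -143, 24], [663, -130, 13], [660, -145, 29], [659, -135, 18], [653, -11, 25], [656, -140, 21], [650, -11, 24], [653, -146, 21], [647, -11, 27], [649, -151, 27], [648, -147, 17], [639, -9, 20]]
```

View pics/c1.png

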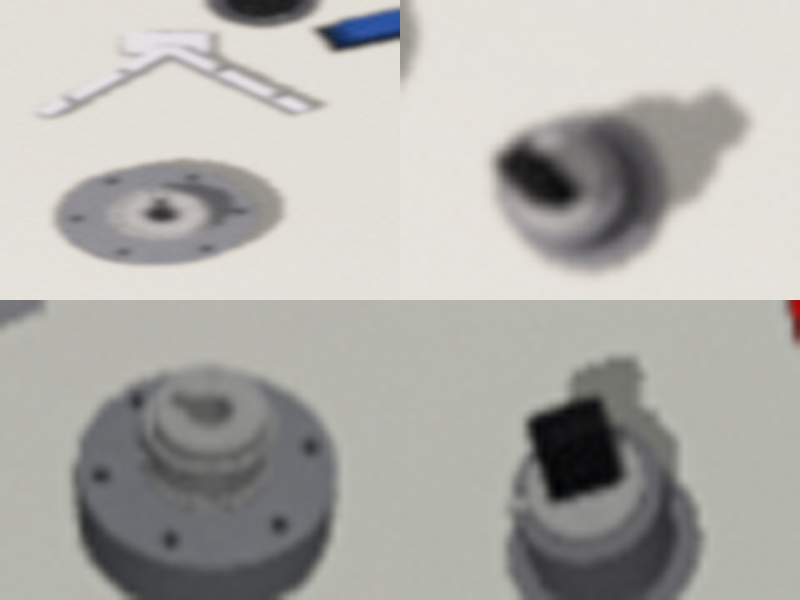

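The crop confirms the grey base with its keyed hub, the shaft with its black paddle, and the silver V. Next I fit the stop and plan the move to above the hub.

```bash
cat >> h.py <<'E'
from scipy.spatial.transform import Rotation as R
def plan(pos,yaw,n,cur=None):
    """rows (equal) from current measured pose to pos, yaw(deg) of tool x, tool down"""
    s=sensors.sense(); p0=s["position"]; q=R.from_quat(s["orientation"]); m=q.as_matrix()
    y0=np.arctan2(m[1,0],m[0,0])
    yaw=np.radians(yaw); dy=yaw-y0
    print("now",p0.round(1),"yaw",np.degrees(y0).round(1),"tilt",np.degrees(np.arccos(-m[2,2])).round(2),"F",s["force"].round(1),"j",s["joints"].round(2),"t",round(s["t"],2),"op",s["opening"],s["gripper_force"])
    D=(np.array(pos)-p0)/n
    for i in range(n):
        a=y0+dy*i/n
        print([round(v,2) for v in [(np.cos(a)*D[0]+np.sin(a)*D[1])/10,(np.sin(a)*D[0]-np.cos(a)*D[1])/10,-D[2]/10,0,0,]]+[round(-dy/n,3)])
E
python3 - <<'E'
from h import *
from scipy.optimize import least_squares
s=np.load("stop.npy"); s=s[(s[:,2]>20)&(s[:,0]<720)]
def f(q):
    ax,ay,t=q; d=s[:,:2]-[ax,ay]; o=[]
    for k in(1,-1):
        a=t+np.pi+k*np.pi/4; u=np.array([np.cos(a),np.sin(a)])
        o.append(np.abs(d@[-u[1],u[0]])+np.maximum(0,-(d@u)))
    return np.minimum(*o)
q=least_squares(f,[715,-78,0],loss="soft_l1",f_scale=3).x
print(q,"deg",np.degrees(q[2]),"res",np.median(f(q)))
print("origin",q[:2]-84.85*np.array([np.cos(q[2]),np.sin(q[2])]))
c=eyes.calibration("wrist");st=sensors.sense();T=np.eye(4);T[:3,:3]=R.from_quat(st["orientation"]).as_matrix();T[:3,3]=st["position"]
print((np.linalg.inv(T)@c["extrinsics"]).round(3),c["camera_matrix"])
plan([528.5,-70.3,170],93,12)
E
```

```text
[ 7.18069359e+02 -7.59714623e+01  4.97487974e-02] deg 2.850396124850377 res 2.5054776423295766
origin [633.32433683 -80.19090678]
[[-1.00000e-03 -9.56000e-01 -2.94000e-01  7.52610e+01]
 [ 1.00000e+00 -1.00000e-03  0.00000e+00 -9.12000e-01]
 [-0.00000e+00 -2.94000e-01  9.56000e-01 -1.43089e+02]
 [ 0.00000e+00  0.00000e+00  0.00000e+00  1.00000e+00]] [[309.70691629   0.         320.83360574]
 [  0.         309.70691629 199.8971003 ]
 [  0.           0.           1.        ]]
now [ 167.1 -601.6  230.4] yaw 15.5 tilt 0.11 F [ 0.2 -0.1 -0.4] j [-1.48  0.53  1.43 -0.    1.18 -0.18] t 0.1 op 1.002215482601041 0.0
[np.float64(4.09), np.float64(-3.46), np.float64(0.5), 0, 0, np.float64(-0.113)]
[np.float64(4.45), np.float64(-2.98), np.float64(0.5), 0, 0, np.float64(-0.113)]
[np.float64(4.76), np.float64(-2.46), np.float64(0.5), 0, 0, np.float64(-0.113)]
[np.float64(5.0), np.float64(-1.91), np.float64(0.5), 0, 0, np.float64(-0.113)]
[np.float64(5.19), np.float64(-1.33), np.float64(0.5), 0, 0, np.float64(-0.113)]
[np.float64(5.3), np.float64(-0.74), np.float64(0.5), 0, 0, np.float64(-0.113)]
[np.float64(5.35), np.float64(-0.14), np.float64(0.5), 0, 0, np.float64(-0.113)]
[np.float64(5.33), np.float64(0.46), np.float64(0.5), 0, 0, np.float64(-0.113)]
[np.float64(5.25), np.float64(1.06), np.float64(0.5), 0, 0, np.float64(-0.113)]
[np.float64(5.1), np.float64(1.64), np.float64(0.5), 0, 0, np.float64(-0.113)]
[np.float64(4.88), np.float64(2.2), np.float64(0.5), 0, 0, np.float64(-0.113)]
[np.float64(4.6), np.float64(2.74), np.float64(0.5), 0, 0, np.float64(-0.113)]
```

Emit:
{"op": "carry_out", "data": {
  "motion": [
    [[4.1,-3.46,0.5,0,0,-0.113,8.5],[4.45,-3.0,0.5,0,0,-0.113,8.5],[4.76,-2.46,0.5,0,0,-0.113,8.5],[5.0,-1.9,0.5,0,0,-0.113,8.5],[5.2,-1.33,0.5,0,0,-0.113,8.5]]
  ]
}}

```text
t: 0.72
position: [318.6, -378.9, 206.0]
orientation: [0.913, 0.407, 0.0, -0.0]
force: [0.6, -0.1, -1.0]
opening: 0.996
gripper_force: 0.0
```

Emit:
{"op": "carry_out", "data": {
  "motion": [
    [[5.3,-0.74,0.5,0,0,-0.113,8.5],[5.35,-0.14,0.5,0,0,-0.113,8.5],[5.33,0.46,0.5,0,0,-0.113,8.5],[5.25,1.06,0.5,0,0,-0.113,8.5],[5.1,1.64,0.5,0,0,-0.113,8.5]]
  ]
}}

```text
t: 1.35
position: [468.7, -157.3, 181.0]
orientation: [0.763, 0.646, -0.0, -0.0]
force: [0.2, -0.5, 0.4]
opening: 0.997
gripper_force: 0.0
```

Emit:
{"op": "carry_out", "data": {
  "motion": [
    [[4.9,2.2,0.5,0,0,-0.113,8.5],[4.6,2.74,0.5,0,0,-0.113,8.5],[0,0,0,0,0,0,8.5]]
  ]
}}

```text
t: 1.72
position: [529.0, -66.9, 170.7]
orientation: [0.685, 0.729, 0.0, -0.0]
force: [-0.3, -0.1, 1.2]
opening: 0.997
gripper_force: 0.0
```

```bash
cat >> h.py <<'E'
def wrist(name,fov=1.0):
    """save picture; return intrinsics, extrinsics, pic, depth"""
    p,d,K,E=grab("wrist"); np.savez(name+".npz",p=p,d=d,K=K,E=E); return p,d,K,E
def wcloud(d,K,E):
    v,u=np.mgrid[:400,:640]; x=(u-K[0,2])/K[0,0]; y=(v-K[1,2])/K[1,1]; t=np.hypot(x,y)+1e-9
    k=np.tan(np.minimum(t,1.5))/t
    P=np.stack([x*k*d,y*k*d,d],-1); W=P@E[:3,:3].T+E[:3,3]; W[(d<=0)|(t>1.4)]=np.nan; return W
def ortho(p,K,E,c,z,half,N=400):
    """rectified top view on plane z: up=+x, left=+y"""
    g=np.linspace(half,-half,N); X,Y=np.meshgrid(g,g,indexing="ij")
    P=np.stack([X+c[0],Y+c[1],np.full_like(X,z)],-1)-E[:3,3]; P=P@E[:3,:3]
    h=np.hypot(P[...,0],P[...,1]); t=np.arctan2(h,P[...,2])/h
    return cv2.remap(p[:,:,::-1].copy(),(K[0,2]+K[0,0]*t*P[...,0]).astype(np.float32),(K[1,2]+K[1,1]*t*P[...,1]).astype(np.float32),cv2.INTER_CUBIC)
E
python3 - <<'E'
from h import *
p,d,K,E=wrist("w1"); W=wcloud(d,K,E)
s=W.reshape(-1,3); m=(abs(s[:,2]-72)<5)&(np.hypot(s[:,0]-528,s[:,1]+70)<45); print(m.sum(),s[m].mean(0),(s[m].min(0)+s[m].max(0))/2,np.ptp(s[m],axis=0))
m=(abs(s[:,2]-36)<5)&(np.hypot(s[:,0]-528,s[:,1]+70)<75); print((s[m].min(0)+s[m].max(0))/2,np.ptp(s[m],axis=0))
cv2.imwrite("pics/w1.png",np.hstack([ortho(p,K,E,(528.5,-70.3),72,40),ortho(p,K,E,(560,-75),24,180)]))
plan([528.5,-70.3,42],93,3)
E
```

```text
2177 [527.29058081 -67.61091365  72.20261652] [527.76459687 -68.76433014  70.66099793] [46.8880404  47.88969206  7.29929487]
[527.63206673 -68.15924794  36.13796512] [110.17965772 108.72419288   9.72115775]
now [528.1 -68.4 170.8] yaw 93.4 tilt 0.07 F [-0.6 -0.2 -1.3] j [-0.34  0.49  1.72 -0.    0.93 -0.4 ] t 1.77 op 0.9918662122153916 0.0
[np.float64(-0.06), np.float64(0.01), np.float64(4.29), 0, 0, np.float64(0.002)]
[np.float64(-0.06), np.float64(0.01), np.float64(4.29), 0, 0, np.float64(0.002)]
[np.float64(-0.06), np.float64(0.01), np.float64(4.29), 0, 0, np.float64(0.002)]
```

View pics/w1.png

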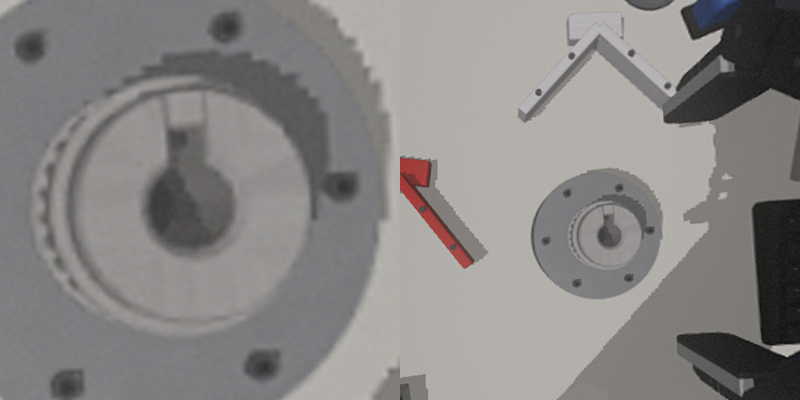

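The hub centre is at left-panel pixel (190,207), about (527.2,-68.3) mm. The keyway points up, at about +2°. In the right panel the silver V's inner corner is at (601,36). I go down and grip the hub.

Emit:
{"op": "carry_out", "data": {
  "motion": [
    [[0,-0.1,4.4,0,0,0,8.5],[0,0,4.4,0,0,0,8.5],[0,0,4.2,0,0,0,8.5],[0,0,0,0,0,0,4.5],[0,0,0,0,0,0,4.5]]
  ],
  "force": 25
}}

```text
t: 2.4
position: [527.3, -71.1, 42.3]
orientation: [0.688, 0.726, 0.0, 0.001]
force: [0.6, -1.3, 0.2]
opening: 0.599
gripper_force: 0.0
```

Emit:
{"op": "carry_out", "data": {
  "motion": [
    [[0,0,0,0,0,0,4.0],[0,0,0,0,0,0,4.0]]
  ]
}}

```text
t: 2.65
position: [528.0, -70.9, 42.8]
orientation: [0.687, 0.727, 0.0, 0.002]
force: [-1.3, -3.2, 1.7]
opening: 0.554
gripper_force: 28.0
```

```bash
python3 - <<'E'
from h import *
plan([622,-78,40],93.4,5)
E
```

```text
now [528.  -70.9  42.8] yaw 93.2 tilt 0.2 F [-1.3 -3.2  1.7] j [-0.34  0.7   1.81 -0.    0.63 -0.4 ] t 2.65 op 0.5537440063395368 27.954292188078398
[np.float64(-0.25), np.float64(1.87), np.float64(0.06), 0, 0, np.float64(-0.001)]
[np.float64(-0.25), np.float64(1.87), np.float64(0.06), 0, 0, np.float64(-0.001)]
[np.float64(-0.25), np.float64(1.87), np.float64(0.06), 0, 0, np.float64(-0.001)]
[np.float64(-0.25), np.float64(1.87), np.float64(0.06), 0, 0, np.float64(-0.001)]
[np.float64(-0.25), np.float64(1.87), np.float64(0.06), 0, 0, np.float64(-0.001)]
```

Emit:
{"op": "carry_out", "data": {
  "motion": [
    [[-0.25,1.8,0,0,0,0,4.0],[-0.25,1.8,0,0,0,0,4.0],[-0.2,1.8,0,0,0,0,4.0],[-0.2,1.8,0,0,0,0,4.0],[-0.1,1.8,0,0,0,0,4.0]]
  ]
}}

```text
t: 3.28
position: [610.5, -73.3, 42.6]
orientation: [0.686, 0.727, -0.004, -0.007]
force: [-14.5, -0.4, 12.3]
opening: 0.554
gripper_force: 30.5
```

Emit:
{"op": "carry_out", "data": {
  "motion": [
    [[0,0.5,0,0,0,0,4.0],[0,0.3,0,0,0,0,4.0],[0,0.2,0,0,0,0,4.0]]
  ]
}}

```text
t: 3.65
position: [621.2, -73.5, 42.5]
orientation: [0.686, 0.727, -0.004, -0.005]
force: [-13.0, -0.7, 13.0]
opening: 0.552
gripper_force: 30.2
```

Emit:
{"op": "carry_out", "data": {
  "motion": [
    [[-0.1,0.3,-0.05,0,0,0,4.0],[-0.1,0.3,-0.05,0,0,0,4.0],[0,0.2,0,0,0,0,4.0]]
  ]
}}

```text
t: 4.03
position: [626.3, -74.1, 42.8]
orientation: [0.686, 0.728, -0.006, -0.008]
force: [-18.6, -1.2, 15.7]
opening: 0.553
gripper_force: 30.8
```

Emit:
{"op": "carry_out", "data": {
  "motion": [
    [[0,0.3,0,0,0,0,4.0],[0,0.2,0,0,0,0,4.0],[0,0,0,0,0,0,4.0]]
  ]
}}

```text
t: 4.4
position: [626.9, -74.1, 43.2]
orientation: [0.685, 0.728, -0.009, -0.012]
force: [-24.9, -2.9, 21.4]
opening: 0.551
gripper_force: 31.8
```

Emit:
{"op": "carry_out", "data": {
  "motion": [
    [[0,-0.3,-0.2,0,0,0,8.5],[0,0,0,0,0,0,8.5],[0,0,0,0,0,0,8.5],[0,0,-6,0,0,0,8.5],[0,0,-6,0,0,0,8.5]]
  ]
}}

```text
t: 5.03
position: [637.8, -75.7, 164.5]
orientation: [0.687, 0.727, -0.0, -0.001]
force: [0.3, -0.1, 0.2]
opening: 0.993
gripper_force: 0.0
```

Emit:
{"op": "carry_out", "data": {
  "motion": [
    [[0,0,-1,0,0,0,8.5],[0,0,0,0,0,0,8.5]]
  ]
}}

```text
t: 5.28
position: [638.2, -75.8, 175.1]
orientation: [0.687, 0.727, 0.001, 0.001]
force: [-0.5, 0.3, -0.4]
opening: 0.999
gripper_force: 0.0
```

```bash
python3 - <<'E'
from h import *
p,d,K,E=wrist("w2")
cv2.imwrite("pics/w2.png",np.hstack([ortho(p,K,E,(632,-77),24,95),ortho(p,K,E,(632,-77),72,40)]))
plan([528.5,-70.3,42],93,3)
E
```

```text
now [637.  -75.5 173.5] yaw 93.2 tilt 0.07 F [-0.9  0.8 -0.7] j [-0.29  0.62  1.44  0.    1.08 -0.35] t 5.33 op 0.9937636813330685 0.0
[np.float64(0.38), np.float64(-3.6), np.float64(4.38), 0, 0, np.float64(0.001)]
[np.float64(0.37), np.float64(-3.6), np.float64(4.38), 0, 0, np.float64(0.001)]
[np.float64(0.37), np.float64(-3.6), np.float64(4.38), 0, 0, np.float64(0.001)]
```

View pics/w2.png

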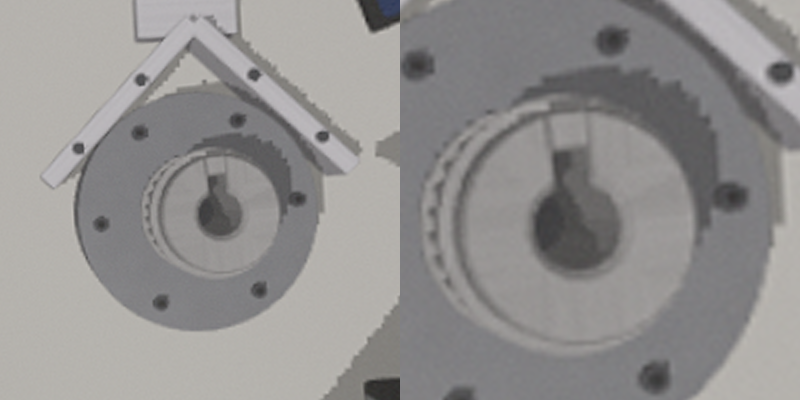

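Both walls look close to the base. The hub is at about (626.4,-72.6), with the keyway at +5°. I check the gaps to both walls numerically.

```bash
cat > gap.py <<'E'
from h import *
import sys
from scipy.optimize import least_squares
def run(n):
    f=np.load(n+".npz"); W=wcloud(f["d"].astype(float),f["K"],f["E"]).reshape(-1,3)
    W=W[~np.isnan(W[:,0])]
    g=W[(abs(W[:,2]-36)<2.5)&(np.hypot(W[:,0]-627,W[:,1]+73)<62)]
    # circle via outer edge: angular bins max radius
    c=np.array([627.,-73.])
    for _ in range(10):
        a=np.arctan2(*(g[:,:2]-c).T[::-1]); rr=np.hypot(*(g[:,:2]-c).T)
        b=((a+np.pi)/(2*np.pi)*36).astype(int)%36
        e=np.array([g[b==k][rr[b==k].argmax(),:2] for k in range(36) if (b==k).any()])
        c=least_squares(lambda q:np.hypot(*(e-q[:2]).T)-q[2],[*c,55],loss="soft_l1").x[:2]
    h=W[(abs(W[:,2]-72)<2)&(np.hypot(*(W[:,:2]-c).T)<35)]
    print("base c",c,"hub bb",(h.min(0)+h.max(0))[:2]/2)
    s=W[(abs(W[:,2]-24)<2.5)&(W[:,0]>630)&(W[:,0]<725)&(abs(W[:,1]+76)<80)&(np.hypot(*(W[:,:2]-c).T)>57)]
    res=[]
    for k in(1,-1):
        t=s[(s[:,1]+76)*k>6][:,:2]
        t=t[abs((t-[716,-76])@[1,k]/2**.5)<9]
        v=cv2.fitLine(t.astype(np.float32),cv2.DIST_HUBER,0,.01,.01).ravel()
        nrm=np.array([-v[1],v[0]]); dist=abs((c-v[2:])@nrm); d=(t-v[2:])@nrm
        print("wall",k,len(t),"ang",np.degrees(np.arctan2(v[1],v[0])),"width",np.ptp(np.percentile(d,[3,97])),"gap",dist-60)
run(sys.argv[1])
E
python3 gap.py w2
```

```text
base c [626.88884678 -72.93267407] hub bb [626.7159839 -73.4990334]
wall 1 934 ang -41.96982 width 9.187663527538264 gap 0.1625574683816211
wall -1 812 ang 47.33719 width 9.499887455293976 gap 7.017503862238883
```

The base touches the left wall but is about 7 mm short of the right wall. I re-grip the hub and slide it along the left wall, about (+5,-5) mm.

Emit:
{"op": "carry_out", "data": {
  "motion": [
    [[0.3,-1.0,4.4,0,0,0,8.5],[0,0,4.4,0,0,0,8.5],[0,0,4.2,0,0,0,8.5],[0,0,0,0,0,0,4.0],[0,0,0,0,0,0,4.0]]
  ]
}}

```text
t: 5.95
position: [627.4, -73.4, 44.1]
orientation: [0.687, 0.727, -0.0, -0.0]
force: [0.8, -0.1, 0.6]
opening: 0.598
gripper_force: 0.0
```

Emit:
{"op": "carry_out", "data": {
  "motion": [
    [[0,0,0,0,0,0,4.0],[-0.3,0.25,0,0,0,0,4.0],[-0.3,0.3,0,0,0,0,4.0],[-0.2,0.2,0,0,0,0,4.0],[0,0.1,0,0,0,0,4.0]]
  ]
}}

```text
t: 6.58
position: [633.0, -78.8, 45.1]
orientation: [0.687, 0.727, -0.001, -0.004]
force: [-9.6, 6.5, 6.5]
opening: 0.55
gripper_force: 28.9
```

Emit:
{"op": "carry_out", "data": {
  "motion": [
    [[-0.2,0.3,0,0,0,0,4.0],[-0.1,0.2,0,0,0,0,4.0],[0,0,0,0,0,0,4.0]]
  ]
}}

```text
t: 6.95
position: [633.4, -78.8, 45.4]
orientation: [0.687, 0.726, -0.003, -0.009]
force: [-17.9, 10.5, 14.4]
opening: 0.551
gripper_force: 29.9
```

Emit:
{"op": "carry_out", "data": {
  "motion": [
    [[0.3,-0.5,0,0,0,0,8.5],[0,0,0,0,0,0,8.5],[0,0,0,0,0,0,8.5],[0,0,-6,0,0,0,8.5],[0,0,-6,0,0,0,8.5]]
  ]
}}

```text
t: 7.58
position: [636.8, -81.6, 164.7]
orientation: [0.687, 0.726, -0.0, -0.0]
force: [0.8, -0.1, 0.3]
opening: 0.999
gripper_force: 0.0
```

Emit:
{"op": "carry_out", "data": {
  "motion": [
    [[0,0,-1,0,0,0,8.5],[0,0,0,0,0,0,8.5]]
  ]
}}

```text
t: 7.82
position: [637.0, -81.4, 175.2]
orientation: [0.687, 0.727, 0.001, 0.001]
force: [0.6, -0.3, -0.4]
opening: 0.999
gripper_force: 0.0
```

```bash
python3 - <<'E'
from h import *
p,d,K,E=wrist("w3")
cv2.imwrite("pics/w3.png",np.hstack([ortho(p,K,E,(632,-77),24,95),ortho(p,K,E,(632,-78),72,40)]))
E
python3 gap.py w3
python3 -c "
from h import *
plan([544,287,250],45,8)"
```

```text
base c [632.61911098 -78.00470628] hub bb [632.36464045 -78.13578199]
wall 1 936 ang -41.635597 width 9.49758937518472 gap 0.09467791112723489
wall -1 686 ang 47.457314 width 9.55378232533273 gap 0.2554102568527412
now [635.8 -81.  173.5] yaw 93.2 tilt 0.06 F [0.4 0.  0.5] j [-0.3   0.61  1.44 -0.    1.08 -0.36] t 7.88 op 0.9976641891314615 0.0
[np.float64(4.66), np.float64(-0.89), np.float64(-0.96), 0, 0, np.float64(0.105)]
[np.float64(4.54), np.float64(-1.37), np.float64(-0.96), 0, 0, np.float64(0.105)]
[np.float64(4.37), np.float64(-1.84), np.float64(-0.96), 0, 0, np.float64(0.105)]
[np.float64(4.15), np.float64(-2.29), np.float64(-0.96), 0, 0, np.float64(0.105)]
[np.float64(3.89), np.float64(-2.71), np.float64(-0.96), 0, 0, np.float64(0.105)]
[np.float64(3.58), np.float64(-3.11), np.float64(-0.96), 0, 0, np.float64(0.105)]
[np.float64(3.24), np.float64(-3.47), np.float64(-0.96), 0, 0, np.float64(0.105)]
[np.float64(2.85), np.float64(-3.79), np.float64(-0.96), 0, 0, np.float64(0.105)]
```

View pics/w3.png

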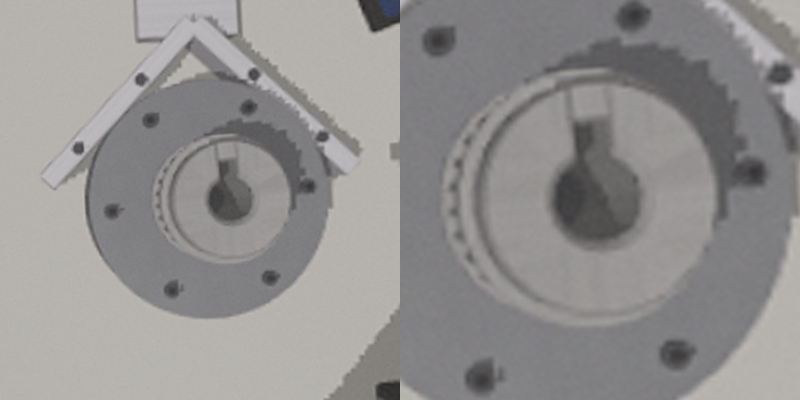

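The base is snug, with gaps of about 0.1 and 0.3 mm. The hub is at about (632.3,-77.9) and the keyway at about +5°. Now to the shaft.

Emit:
{"op": "carry_out", "data": {
  "motion": [
    [[4.7,-0.9,-0.8,0,0,0.1,8.5],[4.55,-1.35,-0.8,0,0,0.1,8.5],[4.4,-1.85,-0.8,0,0,0.1,8.5],[4.2,-2.3,-0.8,0,0,0.1,8.5],[3.9,-2.7,-0.8,0,0,0.1,8.5]]
  ]
}}

```text
t: 8.5
position: [575.0, 151.1, 211.8]
orientation: [0.846, 0.533, -0.002, -0.001]
force: [-0.8, 0.6, -0.6]
opening: 0.995
gripper_force: 0.0
```

Emit:
{"op": "carry_out", "data": {
  "motion": [
    [[3.6,-3.1,0,0,0,0.1,8.5],[3.2,-3.4,0,0,0,0.1,8.5],[2.9,-3.8,0,0,0,0.1,8.5],[0,0,0,0,0,0,8.5]]
  ]
}}

```text
t: 9.0
position: [536.1, 289.3, 211.6]
orientation: [0.915, 0.404, -0.002, -0.001]
force: [0.7, -0.2, 0.1]
opening: 0.996
gripper_force: 0.0
```

```bash
python3 - <<'E'
from h import *
p,d,K,E=wrist("w4"); W=wcloud(d.astype(float),K,E).reshape(-1,3); W=W[np.hypot(W[:,0]-544,W[:,1]-286)<45]
for z in(102,56,50):
    s=W[abs(W[:,2]-z)<2.5]; 
    if len(s)>5: print(z,len(s),cv2.minAreaRect(s[:,:2].astype(np.float32)),(s.min(0)+s.max(0))[:2]/2)
cv2.imwrite("pics/w4.png",np.hstack([ortho(p,K,E,(544,286),102,40),ortho(p,K,E,(544,286),56,40)]))
plan([544,286,200],45,2)
E
```

```text
102 458 ((543.36279296875, 291.9871826171875), (25.831905364990234, 13.738385200500488), 47.45054626464844) [543.39161705 291.96822245]
56 750 ((543.1885986328125, 292.03741455078125), (40.05878829956055, 39.593910217285156), 0.1442255973815918) [543.16694669 292.05868149]
50 626 ((544.4484252929688, 292.0658874511719), (48.188961029052734, 50.90433883666992), 45.782676696777344) [543.69657811 292.00901193]
now [537.  287.6 211.8] yaw 47.6 tilt 0.26 F [ 0.8 -0.2  0.1] j [ 0.31  0.53  1.49 -0.    1.13  1.05] t 9.05 op 0.994905619916095 0.0
[np.float64(0.18), np.float64(0.31), np.float64(0.59), 0, 0, np.float64(0.023)]
[np.float64(0.19), np.float64(0.31), np.float64(0.59), 0, 0, np.float64(0.023)]
```

View pics/w4.png

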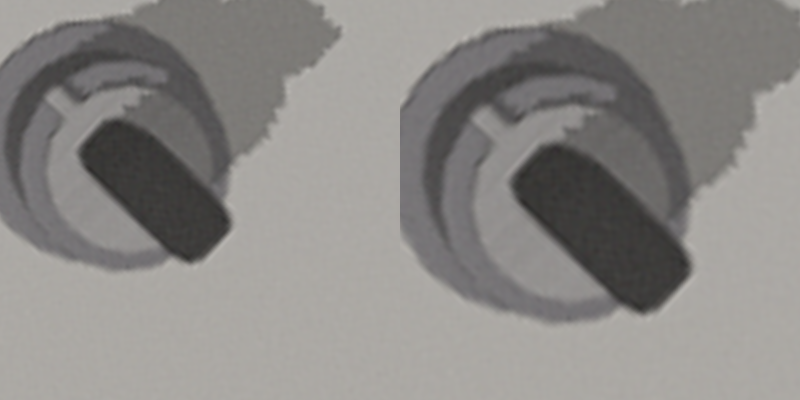

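The paddle centre is at (543.4,292.0) and its long axis is at 47.5°. The pointer tab (left panel (62,100)) points up and left, so the key is at +47.5°, aligned with tool x. I descend and grip.

Emit:
{"op": "carry_out", "data": {
  "motion": [
    [[0.72,0.23,4,0,0,0,8.5],[0,0,4,0,0,0,8.5],[0,0,4,0,0,0,8.5],[0,0,3.0,0,0,0,8.5],[0,0,0,0,0,0,5]]
  ],
  "force": 70
}}

```text
t: 9.68
position: [543.1, 288.0, 60.7]
orientation: [0.916, 0.401, -0.004, -0.0]
force: [-1.8, -0.2, -0.5]
opening: 0.808
gripper_force: 0.0
```

Emit:
{"op": "carry_out", "data": {
  "motion": [
    [[0,0,0,0,0,0,1],[0,0,0,0,0,0,0.8],[0,0,0,0,0,0,0.8],[0,0,0,0,0,0,0.8],[0,0,0,0,0,0,0.8]]
  ]
}}

```text
t: 10.3
position: [546.1, 290.8, 65.8]
orientation: [0.916, 0.402, 0.001, 0.0]
force: [-0.2, -1.1, 6.3]
opening: 0.155
gripper_force: 68.8
```

Emit:
{"op": "carry_out", "data": {
  "motion": [
    [[0,0,-1.5,0,0,0,0.8],[0,0,-3,0,0,0,0.8],[0,0,-3,0,0,0,0.8],[0,0,-3,0,0,0,0.8],[0,0,0,0,0,0,0.8]]
  ]
}}

```text
t: 10.92
position: [546.9, 291.1, 172.4]
orientation: [0.916, 0.402, 0.003, 0.0]
force: [1.4, -0.2, -1.3]
opening: 0.151
gripper_force: 68.1
```

```bash
python3 - <<'E'
from h import *
T=lambda:(lambda s:(R.from_quat(s["orientation"]).as_matrix(),s["position"]))(sensors.sense())
p,d,K,E=wrist("w5"); M,t=T(); print(t)
W=wcloud(d.astype(float),K,E); L=(W-t)@M   # tool coords
ok=(abs(L[...,0])<60)&(abs(L[...,1])<60)&(L[...,2]>-25)&(L[...,2]<100)
s=L[ok]; 
for z in range(-30,70,5):
    q=s[abs(s[:,2]-z)<2.5]
    if len(q)>20: print(z,len(q),q.min(0).round(1),q.max(0).round(1))
plan([632.3,-77.9,172],47.5,10)
E
```

```text
[545.57795217 290.6384158  170.46901738]
-25 219 [  7.9 -19.7 -25. ] [ 13.8  20.  -22.5]
-20 429 [  7.8 -20.2 -22.5] [ 14.2  20.3 -17.5]
-15 382 [  8.  -20.4 -17.5] [ 14.1  20.3 -12.5]
-10 328 [  7.9 -19.4 -12.5] [13.9 19.9 -7.5]
-5 136 [ 11.3 -12.7  -7.4] [14.  12.8 -2.5]
0 107 [11.1 -6.6 -2.5] [14.1  6.7  2.5]
5 583 [  1.3 -19.6   2.6] [27.3 18.7  7.5]
10 854 [  0.9 -19.8   7.5] [27.2 19.4 12.4]
now [545.6 290.6 170.5] yaw 47.4 tilt 0.14 F [-0.1 -0.6 -1.9] j [ 0.31  0.59  1.51 -0.    1.04  1.05] t 10.97 op 0.15360929951429303 68.11168670654297
[np.float64(-2.12), np.float64(3.13), np.float64(-0.02), 0, 0, np.float64(-0.0)]
[np.float64(-2.13), np.float64(3.13), np.float64(-0.02), 0, 0, np.float64(-0.0)]
[np.float64(-2.13), np.float64(3.13), np.float64(-0.02), 0, 0, np.float64(-0.0)]
[np.float64(-2.13), np.float64(3.13), np.float64(-0.02), 0, 0, np.float64(-0.0)]
[np.float64(-2.13), np.float64(3.13), np.float64(-0.02), 0, 0, np.float64(-0.0)]
[np.float64(-2.13), np.float64(3.13), np.float64(-0.02), 0, 0, np.float64(-0.0)]
[np.float64(-2.13), np.float64(3.13), np.float64(-0.02), 0, 0, np.float64(-0.0)]
[np.float64(-2.13), np.float64(3.13), np.float64(-0.02), 0, 0, np.float64(-0.0)]
[np.float64(-2.13), np.float64(3.13), np.float64(-0.02), 0, 0, np.float64(-0.0)]
[np.float64(-2.13), np.float64(3.13), np.float64(-0.02), 0, 0, np.float64(-0.0)]
```

In the hand, the shaft axis lies at tool (0.8, 0) mm and the tip about 54 mm past the TCP. Next I go over the hub at yaw 20°.

```bash
python3 - <<'E'
from h import *
plan([631.5,-78.2,150],20,10)
E
```

```text
now [545.6 290.6 170.5] yaw 47.4 tilt 0.14 F [-0.1 -0.6 -1.9] j [ 0.31  0.59  1.51 -0.    1.04  1.05] t 10.97 op 0.15360929951429303 68.11168670654297
[np.float64(-2.13), np.float64(3.13), np.float64(0.2), 0, 0, np.float64(0.048)]
[np.float64(-1.98), np.float64(3.23), np.float64(0.2), 0, 0, np.float64(0.048)]
[np.float64(-1.82), np.float64(3.32), np.float64(0.2), 0, 0, np.float64(0.048)]
[np.float64(-1.66), np.float64(3.4), np.float64(0.2), 0, 0, np.float64(0.048)]
[np.float64(-1.5), np.float64(3.48), np.float64(0.2), 0, 0, np.float64(0.048)]
[np.float64(-1.33), np.float64(3.55), np.float64(0.2), 0, 0, np.float64(0.048)]
[np.float64(-1.16), np.float64(3.61), np.float64(0.2), 0, 0, np.float64(0.048)]
[np.float64(-0.99), np.float64(3.66), np.float64(0.2), 0, 0, np.float64(0.048)]
[np.float64(-0.81), np.float64(3.7), np.float64(0.2), 0, 0, np.float64(0.048)]
[np.float64(-0.63), np.float64(3.73), np.float64(0.2), 0, 0, np.float64(0.048)]
```

Emit:
{"op": "carry_out", "data": {
  "motion": [
    [[-2.13,3.13,0.2,0,0,0.048,0.8],[-1.98,3.23,0.2,0,0,0.048,0.8],[-1.82,3.32,0.2,0,0,0.048,0.8],[-1.66,3.4,0.2,0,0,0.048,0.8],[-1.5,3.48,0.2,0,0,0.048,0.8]]
  ]
}}

```text
t: 11.6
position: [587.0, 104.9, 157.4]
orientation: [0.957, 0.288, -0.002, -0.001]
force: [-0.1, 0.3, -0.7]
opening: 0.159
gripper_force: 68.1
```

Emit:
{"op": "carry_out", "data": {
  "motion": [
    [[-1.33,3.55,0.2,0,0,0.048,0.8],[-1.16,3.6,0.2,0,0,0.048,0.8],[-1.0,3.66,0.2,0,0,0.048,0.8],[-0.8,3.7,0.2,0,0,0.048,0.8],[-0.63,3.7,0.2,0,0,0.048,0.8]]
  ]
}}

```text
t: 12.22
position: [629.6, -79.0, 147.2]
orientation: [0.985, 0.172, -0.002, -0.001]
force: [0.4, 0.1, -1.5]
opening: 0.156
gripper_force: 68.1
```

Emit:
{"op": "carry_out", "data": {
  "motion": [
    [[0,0,0,0,0,0,0.8],[0,0,0,0,0,0,0.8]]
  ]
}}

```text
t: 12.48
position: [629.4, -77.5, 147.8]
orientation: [0.985, 0.172, -0.002, -0.001]
force: [-0.4, -0.3, -1.1]
opening: 0.16
gripper_force: 68.3
```

```bash
python3 - <<'E'
from h import *
P=[]
for i in range(4):
    p,d,K,E=wrist("w6"); s=sensors.sense(); P.append(s["position"])
print(np.array(P).round(1))
W=wcloud(d.astype(float),K,E).reshape(-1,3); M=R.from_quat(s["orientation"]).as_matrix()
L=(W-(E[:3,3]-M@np.array([75.26,-.91,-143.09])))@M  # tool frame tied to camera
q=L[(np.abs(L[:,2]-6)<8)&(abs(L[:,1])<22)&(L[:,0]>-5)&(L[:,0]<30)]
print("collar z med",np.median(q[:,2]),"ymid",(q[:,1].min()+q[:,1].max())/2,"xmax",q[:,0].max())
q=L[(abs(L[:,2]-78)<4)&(np.hypot(L[:,0],L[:,1])<34)]  # hub face
print("hub face z",np.median(q[:,2]),"n",len(q),"xmax",np.percentile(q[:,0],99.5),"y",np.percentile(q[:,1],[.5,99.5]))
# circle fit on outer boundary
a=np.round(np.degrees(np.arctan2(q[:,1],q[:,0]))/6); e=np.array([q[a==k][np.hypot(*q[a==k][:,:2].T).argmax(),:2] for k in np.unique(a)])
from scipy.optimize import least_squares
print(least_squares(lambda c:np.hypot(*(e-c[:2]).T)-c[2],[0,0,24],loss="soft_l1",f_scale=.5).x, len(e))
im=cv2.resize(p[:,:,::-1][60:400,120:520],(800,600)); cv2.imwrite("pics/w6.png",im)
plan([631.5,-78.2,150],20,1)
E
```

```text
[[629.6 -77.  148.1]
 [629.8 -76.8 148.5]
 [630.  -76.8 148.8]
 [630.3 -76.8 149. ]]
collar z med 9.469607528839369 ymid -1.2164764158991712 xmax 25.592537034269288
hub face z 76.47752122243645 n 1858 xmax 25.54670634126552 y [-20.3743502   25.50791573]
[ 2.64214048  2.37578907 23.53942845] 43
now [630.3 -76.8 149. ] yaw 20.0 tilt 0.06 F [-0.  -0.3 -0.6] j [-0.3   0.64  1.48  0.    1.03  0.93] t 12.68 op 0.1514768169079447 68.27811241149902
[np.float64(0.07), np.float64(0.17), np.float64(-0.1), 0, 0, np.float64(-0.001)]
```

View pics/w6.png

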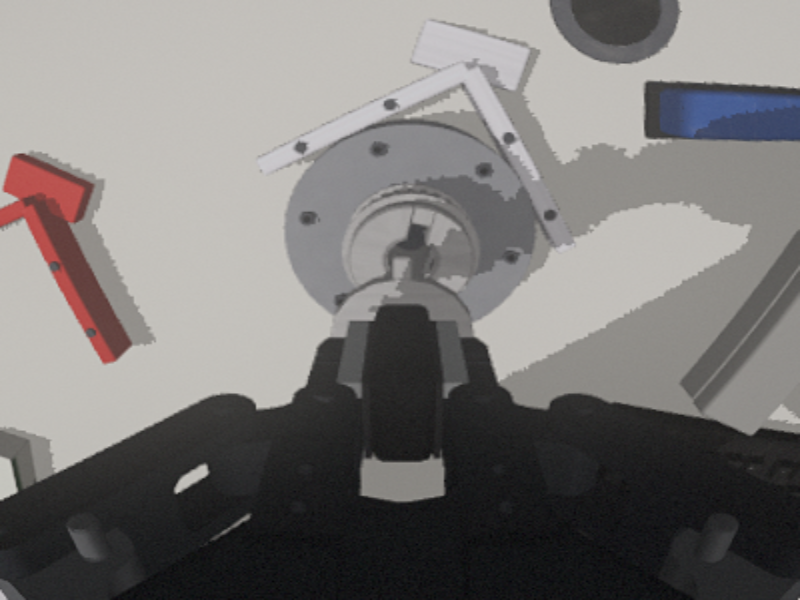

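The nose is behind the bore in this view: the bore is at (410,240) and the shaft at (405,265). The base is still in the silver V. I refine the shaft-to-hub offset in the camera frame.

```bash
cat > off.py <<'E'
from h import *
import sys
from scipy.optimize import least_squares
def off(n):
    f=np.load(n+".npz"); d,K,E=f["d"].astype(float),f["K"],f["E"]
    W=wcloud(d,K,np.eye(4)).reshape(-1,3)
    M=np.array([[-.001,-.956,-.294],[1,-.001,0],[0,-.294,.956]]); L=W@M.T+[75.26,-.912,-143.09]
    zz=L[(np.hypot(L[:,0],L[:,1])<20)&(L[:,0]>15.5)&(L[:,2]<30)][:,2]; zc=np.median(zz)
    def circ(q,r,x0):
        q=q[:,:2];c=np.array(x0,float)
        for _ in range(5):
            a=np.round(np.degrees(np.arctan2(*(q-c).T[::-1]))/4); u=np.unique(a); u=u[np.abs(u*4)<75]
            u=u[np.abs(u*4)>(14 if r==20 else -1)]
            e=np.array([q[a==k][np.hypot(*(q[a==k]-c).T).argmax()] for k in u])
            c=least_squares(lambda x:np.hypot(*(e-x).T)-r,c,loss="soft_l1",f_scale=.5).x
        return c,len(e),np.std(np.hypot(*(e-c).T))
    C=L[(abs(L[:,2]-zc)<2)&(np.hypot(L[:,0],L[:,1])<22)&(L[:,0]>4)]
    print("collar top z",zc,len(C),circ(C,20,(.8,0)))
    h=L[(L[:,2]>zc+20)&(np.hypot(L[:,0]-2,L[:,1]-2)<25)&(L[:,0]>18)]; zh=np.percentile(h[:,2],30)
    H=L[(abs(L[:,2]-zh)<2.5)&(np.hypot(L[:,0]-2,L[:,1]-2)<30)]
    for r in(24,27): print("hub z",zh,len(H),circ(H,r,(2,2)))
off(sys.argv[1])
E
python3 off.py w6; python3 off.py w5 2>/dev/null
```

```text
collar top z -78.60720897953917 881 (array([0.5287846 , 0.43563255]), 16, np.float64(3.8836790970838906))
hub z 75.89177986489813 1748 (array([1.77628104, 2.20548526]), 37, np.float64(0.3123834487637695))
hub z 75.89177986489813 1748 (array([-1.77007916,  2.15233742]), 37, np.float64(1.1185879830182295))
collar top z -78.4513632377794 877 (array([0.70661185, 1.09560534]), 16, np.float64(3.9181971378056097))
hub z 121.71595482567835 1309 (array([-1.09110939, -4.05093934]), 37, np.float64(0.4843685189645666))
hub z 121.71595482567835 1309 (array([-4.66227486, -3.91703772]), 37, np.float64(0.6693288931258888))
```

Emit:
{"op": "carry_out", "data": {
  "motion": [
    [[0.11,0.2,0.8,0,0,0,0.8],[0,0,0.8,0,0,0,0.8],[0,0,0.5,0,0,0,0.8],[0,0,0.4,0,0,0,0.8]]
  ]
}}

```text
t: 13.18
position: [633.3, -79.5, 124.3]
orientation: [0.985, 0.172, 0.001, 0.0]
force: [1.4, 1.5, 0.5]
opening: 0.155
gripper_force: 68.5
```

Emit:
{"op": "carry_out", "data": {
  "motion": [
    [[0,0,0.3,0,0,0,0.8],[0,0,0.2,0,0,0,0.8],[0,0,0,0,0,0,0.8]]
  ]
}}

```text
t: 13.55
position: [633.2, -79.5, 119.4]
orientation: [0.985, 0.172, 0.001, 0.0]
force: [3.0, 1.4, -0.6]
opening: 0.156
gripper_force: 68.4
```

Emit:
{"op": "carry_out", "data": {
  "motion": [
    [[0.05,0,0.2,0,0,0,0.8],[0,0,0.2,0,0,0,0.8],[0,0,0,0,0,0,0.8]]
  ]
}}

```text
t: 13.92
position: [633.7, -79.7, 116.2]
orientation: [0.985, 0.172, 0.001, 0.0]
force: [3.7, 2.0, 5.1]
opening: 0.154
gripper_force: 69.2
```

Emit:
{"op": "carry_out", "data": {
  "motion": [
    [[0,0,0.2,0,0,0,0.8],[0,0,0.2,0,0,0,0.8],[0,0,0,0,0,0,0.8]]
  ]
}}

```text
t: 14.3
position: [633.9, -79.7, 113.2]
orientation: [0.985, 0.172, 0.001, 0.001]
force: [0.4, 2.4, 9.1]
opening: 0.15
gripper_force: 70.2
```

The nose is in and the key rests on the hub face (9 N). Now I turn towards the keyway.

Emit:
{"op": "carry_out", "data": {
  "motion": [
    [[0,0,0,0,0,0.07,0.8],[0,0,0,0,0,0.07,0.8],[0,0,0.05,0,0,0.05,0.8],[0,0,0,0,0,0,0.8]]
  ]
}}

```text
t: 14.8
position: [633.4, -79.7, 110.7]
orientation: [0.997, 0.079, 0.0, 0.0]
force: [3.7, 1.8, 0.8]
opening: 0.156
gripper_force: 68.6
```

Emit:
{"op": "carry_out", "data": {
  "motion": [
    [[0,0,0.1,0,0,0.04,0.8],[0,0,0.1,0,0,0.03,0.8],[0,0,0,0,0,0,0.8]]
  ]
}}

```text
t: 15.18
position: [633.3, -79.6, 108.7]
orientation: [0.999, 0.044, 0.0, 0.0]
force: [4.0, 1.5, 0.5]
opening: 0.154
gripper_force: 68.6
```

The force dropped and z fell below the contact level, so the key is in the keyway. I push down.

Emit:
{"op": "carry_out", "data": {
  "motion": [
    [[0,0,0.3,0,0,0,0.8],[0,0,0.4,0,0,0,0.8],[0,0,0.4,0,0,0,0.8],[0,0,0.3,0,0,0,0.8]]
  ]
}}

```text
t: 15.68
position: [633.3, -79.6, 94.8]
orientation: [0.999, 0.043, 0.0, 0.0]
force: [3.7, 1.6, 5.8]
opening: 0.152
gripper_force: 69.0
```

Emit:
{"op": "carry_out", "data": {
  "motion": [
    [[0,0,0.3,0,0,0,0.8],[0,0,0.3,0,0,0,0.8],[0,0,0.2,0,0,0,0.8],[0,0,0,0,0,0,0.8]]
  ]
}}

```text
t: 16.18
position: [633.3, -79.5, 87.8]
orientation: [0.999, 0.043, 0.0, 0.0]
force: [3.7, 1.4, 7.3]
opening: 0.157
gripper_force: 69.4
```

Emit:
{"op": "carry_out", "data": {
  "motion": [
    [[0,0,0.2,0,0,0,0.8],[0,0,0.2,0,0,0,0.8],[0,0,0,0,0,0,0.8]]
  ]
}}

```text
t: 16.55
position: [633.4, -79.6, 87.8]
orientation: [0.999, 0.044, 0.001, 0.0]
force: [-2.1, 2.9, 26.9]
opening: 0.158
gripper_force: 72.7
```

Emit:
{"op": "carry_out", "data": {
  "motion": [
    [[0,0,0.2,0,0,0,0.8],[0,0,0.1,0,0,0,0.8],[0,0,0,0,0,0,0.8]]
  ]
}}

```text
t: 16.92
position: [633.5, -79.6, 87.7]
orientation: [0.999, 0.044, 0.001, 0.001]
force: [-7.2, 3.3, 41.7]
opening: 0.153
gripper_force: 74.8
```

It stops hard at z = 87.8. I ease the push and check whether the collar is flush.

Emit:
{"op": "carry_out", "data": {
  "motion": [
    [[0,0,-0.2,0,0,0,0.8],[0,0,0,0,0,0,0.8]]
  ]
}}

```text
t: 17.18
position: [633.5, -79.6, 87.8]
orientation: [0.999, 0.044, 0.001, 0.001]
force: [-4.6, 3.2, 31.5]
opening: 0.153
gripper_force: 73.1
```

```bash
python3 - <<'E'
from h import *
p,d,K,E=wrist("w7"); s=sensors.sense(); print(s["position"],s["force"])
W=wcloud(d.astype(float),K,E)
q=W.reshape(-1,3); 
for lo,hi in((0,20),(21,24.5),(30,53),(60,90)):
    m=q[(np.hypot(q[:,0]-632.5,q[:,1]+78)<hi)&(np.hypot(q[:,0]-632.5,q[:,1]+78)>lo)&(q[:,0]>648 if lo<25 else q[:,0]>600)&(q[:,2]<110)]
    print(lo,len(m),np.percentile(m[:,2],[10,25,50,75,90]).round(1))
a=cv2.resize(p[:,:,::-1][180:330,220:420],(400,300),interpolation=cv2.INTER_CUBIC)
p2,d2,K2,E2=grab("scene"); c=np.linalg.inv(E2)@[632,-78,75,1]; u,v=(K2@(c[:3]/c[2]))[:2].astype(int); print(u,v)
b=cv2.resize(p2[:,:,::-1][v-30:v+30,u-40:u+40],(400,300),interpolation=cv2.INTER_CUBIC)
cv2.imwrite("pics/w7.png",np.hstack([a,b]))
E
python3 gap.py w7
```

```text
[633.45317684 -79.57331849  87.77313586] [-4.75139161  3.43537941 31.67601003]
0 376 [72.3 74.8 77.7 78.5 78.9]
21 812 [47.  64.  70.6 72.3 73.3]
30 8878 [35.6 36.  36.5 36.9 37.4]
60 13463 [-0.3  0.2  0.8 23.2 24.7]
307 165
base c [632.89509199 -78.11023198] hub bb [641.00366814 -78.3369859 ]
wall 1 1842 ang -41.777172 width 9.3309656262193 gap 0.04187676437440757
wall -1 1713 ang 47.437084 width 9.234121504516509 gap 0.19531478912696087
```

View pics/w7.png

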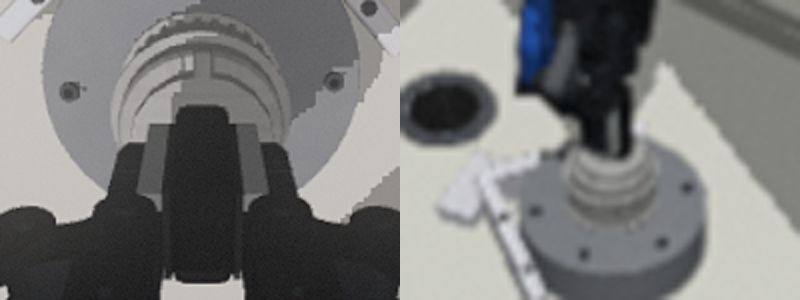

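The collar's top is at z ≈ 78 and the hub face at 72. The collar is 6 mm thick, so it is flush. The tab (left panel (195,65)) lies over the keyway, and the base touches both walls. I hand it in.

```bash
python3 -c "
from h import *
print(workorder.job_done())"
```

```text
the job is handed in; nothing more can be done
None
```

The job is handed in: the base sits in the silver V stop with both gaps about 0.2 mm or less, and the keyed shaft is pressed home with its collar flush on the hub, still gripped under about 30 N. I made no move near the bottle, timer or carton, though I did not re-measure them at the end.

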